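# Turn the hob sign from red to green and lock it

### The arm

A 6-joint arm with a two-finger parallel gripper is mounted at the origin on a cart in front of the work surface, level with it; the furniture and walls round the work are solid. World frame = base frame: x ahead of the robot, y to its left, z up, the work surface at z = 0. Lengths are in m, angles in degrees, forces in N, time in s.
With the tool pointing down it reaches from about 0.4 to 0.825 m from the base axis. Payload 7 kg.
Tool frame: the origin (TCP) lies midway between the tips of the shut fingers; the grasp point (between the pads) lies 19 mm behind it; z points along the fingers, y is the line along which they close (so a half turn about z gives the same grasp; the last joint's range is limited). The gripper opens to 88 mm and grips with 3 to 60 N. Pads are 19 mm wide; open, the fingers measure 130 mm over their backs; the gripper's body (78 mm by 193 mm) begins 47 mm behind the grasp point.
Start: joints at [-46.69, 20.546, 0.682, 0, -70.136, -16.507], TCP at [0.304, -0.602, 0.227] pointing down, gripper open.
Joint ranges: [-176.03, 176.03], [-82.01, 121.73], [-58.28, 71.71], [-173.87, 95.51], [-174.79, -0.11], [-173.66, 173.66]. Speed limits (degrees/s): [136.94, 136.94, 172.46, 180, 180, 180].

### API

Orientations are given as [roll, pitch, yaw] about the fixed x, y, z axes, in that order (R = Rz(yaw) Ry(pitch) Rx(roll)).
In Python, from plant import r gives the robot as it stands.
- The arm moves only by the tool drive_tool, never from a script. Its argument "commands" is a list of rows, each an object of numbers: "hand": the closure, from 0 (fully open) to 1 (shut); "tx", "ty", "tz": the shift along the world's x, y, z scaled (see below); "turn": the turn about the world's z scaled (see below). A call has 1 to 10 rows; each row is the pose to reach, as a shift and turn from the pose commanded when the call began; what a row does not reach only later rows make up. The controller multiplies each number of a shift by 0.6 m and each number of a turn by 90 degrees. A row lasts 1/10 s, in which the tool goes at most 50 mm and 8.59 degrees, less where a joint would pass 70% of its speed; a pose out of reach is approached as far as the arm can. A call with a number of a shift or a turn outside -1 to 1 is refused whole. A call with a gripper value outside its range is refused whole. The fingers move at their own pace and stop on an object; "grip_force" is the grip in N (left out, the last holds). Time passes only in rows, so rows that repeat a pose let the fingers close. It gives the time, the measured TCP pose, the force, the opening and the grip force at its end, in the units of the state.
- r.get_state(): the state, without advancing time (a new reading comes with each control period).
- r.capture(name): name is "scene" or "side" or "wrist"; returns a dict with "frame" (420x560x3 uint8, red, green, blue), "fx", "fy", "cx", "cy" (pixels), "world_from_camera" (4x4, takes a point from camera to world coordinates); the wrist camera has in their place "T_tool_cam" (4x4, takes a point from camera to tool coordinates, whose origin is the TCP and whose axes are the flange's). Camera axes: x right, y down, z forward; pixel columns grow to the right and rows downward; lengths in m; the calibration is good to about 2 mm. A picture is of the moment at which its call begins: read the wrist's pose just before it. There is no depth.
- r.close_job(): hands the job in; it is judged then, once.
Trained networks look in the newest picture that a camera, given by its name, has taken for a name from the list of things; names that differ only in an ending like _2 or _b are one class to them, and where a whole thing is asked for, a point or a joint stands for the part that bears it (a point fixed in the world has none). Each returns a list of dicts, best first, with "score" (0 to 1); they miss things now and then, are a little off and sometimes report something else, mostly with a low value. They report only what shows in the picture. A call takes as long as a camera call.
- r.trace(label, camera): "pixels" (420x560 bool, what is visible of it) and "extent" ([left, top, right, bottom] in pixels, round what is visible of it).
The state is a dict: "time_s": time; "joints": joint angles; "qd": joint speeds; "joint_torque": joint torques, N m; "tcp_pos": TCP position; "eef_rot": TCP orientation; "contact_force": force on the tool from outside, world axes, zero at the start; "moment": the same for the moment, N m; "gripper_width": finger opening in m; "gripper_force": force on a finger pad.
Only numpy, scipy, OpenCV 4.12 (cv2) and the standard library are available. Lean on these libraries where they do the work, as an engineer would, in place of code of your own. Each camera call takes 0.05 s, during which the arm holds its last target. There are 200 camera calls.

### The job

The hob has cooled down: slide the yellow-knobbed latch fully out so its fork frees the sign, turn the sign half a turn so that its green face looks to the front where the red one did, then slide the latch fully home again so that its fork grips the edge of the sign. Leave the timer, the spice jars and the trivet where they are.

Things in the scene. Friction and masses are not known exactly. Their poses are not given: they have to be found in the camera images.
- stand: Dark steel base plate of the sign, 90 x 300 x 14 mm, fixed. Origin on the worktop under the sign's upright pivot; +z up; -x is the front (where the red face looks at the start); the latch arm runs along -y: the plate reaches from y = +90 to -210 mm. Guide rails of the latch on it, y = -90 to -208 mm, up to 28 mm high.
- sign (a joint): Angle (rad) of the sign on its upright pivot: about 0 at the start (red to the front), positive counter-clockwise from above. It turns either way, with stops at +3.4 and -3.4; green looks squarely to the front at +3.1416 or -3.1416. Friction of about 0.06 N m: it stays where it is left.
- sign_centre (a point): Centre of the sign, on the pivot axis, 105 mm above the worktop. A flat upright panel 150 mm wide (75 mm each side of the pivot), 100 mm high (55 to 155 mm above the worktop; cap in the middle to 160), 8 mm thick, open above and at the sides. Red face with a white bar, green face with a white tick. y axis along the width; -x out of the red face.
- latch (a joint): Slide of the latch along the stand's -y (m): 0 fully home (fork round the sign's edge), 0.040 fully out (stop). It slides at about 1.5 N and stays where it is left. The sign is free from about 0.022 on. The fork enters only if the sign is square within some 0.07 rad; its flared mouth centres the sign.
- latch_knob (a point): Middle of the latch's yellow upright knob: cylinder 24 mm across, 108 to 153 mm above the worktop, on a thin post; push it either way or pinch it from above. With the latch home it is 128 mm from the pivot along the stand's -y, leaving 41 mm between knob and sign. The black fork below it is 85 mm high, 34 mm wide and reaches 73 mm from the knob axis to the pivot.
- timer_mid (a point): Bystander: red and white kitchen timer, 61 mm wide, 60 mm high, near the front left of the stand; the point is half-way up. Leave it alone.
- jar_a_mid (a point): Bystander: spice jar with a blue label, 41 mm wide, 105 mm high; the point is half-way up. Leave it alone.
- jar_b_mid (a point): Bystander: spice jar with a dark green label, 41 mm wide, 105 mm high; the point is half-way up. Leave it alone.
- trivet_mid (a point): Bystander: round patterned trivet lying flat, 114 mm wide, 9 mm thick; the point is its middle. Leave it alone.

How it is judged (in metres and radians):
On the way, in this order (a step that is already met when the one before it is completed fails the run):
1. the latch is slid out and the sign is free (value of joint latch above 0.03 m), for 0.2 s.
2. with the latch out, the sign is turned half a turn, green to the front (value of joint latch above 0.02 m and (value of joint sign between 3.02 and 3.262 rad or value of joint sign between -3.262 and -3.02 rad)), for 0.2 s.
At the end, for the whole second after the job is handed in: The sign is at rest with its green face to the front (half a turn from its start, to within 0.08 rad) and the latch is home (within 6 mm of its inner stop), its fork round the sign's edge (value of joint latch below 0.006 m and velocity of joint sign between -0.05 and 0.05 rad/s and (value of joint sign between 3.06 and 3.223 rad or value of joint sign between -3.223 and -3.06 rad)); the robot touches nothing.
It fails at once if the timer, a spice jar or the trivet is moved by more than 20 mm (distance of any of timer_mid, jar_a_mid, jar_b_mid, trivet_mid from where it was at the start of the episode above 0.02 m).
It also fails if it takes over 58 s, if anything falls off the work surface, if the arm or the gripper's body presses on something with over 40 N, if the wrist force passes 120 N, or if a joint passes its speed limit or range.

## Working session

There is one attempt and no reset: what is moved stays moved. The work goes in short steps, Python scripts to look and compute and a tool call to move; the robot and the scene stay as the last step left them, time stands still between calls to the robot, and variables do not carry over. Pictures are saved under pics/ and viewed, at most 10 in all, crops included, and the job is handed in when it is done.

Besides the shell and the picture viewer there is one more tool, called as name(argument=value, ...), one argument or row to a line, values as JSON. drive_tool: Moves the arm, as the interface text tells. Its arguments: {"type":"object","properties":{"commands":{"type":"array"},"grip_force":{"type":"number"}},"required":["commands"]}

```bash
mkdir -p pics; ls; cat > h.py <<'E'
import numpy as np,cv2
from plant import r
def snap(cam,fn=None):
    c=r.capture(cam)
    if fn: cv2.imwrite('pics/'+fn,c['frame'][:,:,::-1])
    return c
def ray(c,u,v):
    T=np.array(c['world_from_camera']);d=T[:3,:3]@[(u-c['cx'])/c['fx'],(v-c['cy'])/c['fy'],1]
    return T[:3,3],d/np.linalg.norm(d)
def atz(c,u,v,z):
    o,d=ray(c,u,v);return o+d*(z-o[2])/d[2]
def proj(c,p):
    T=np.linalg.inv(np.array(c['world_from_camera']));q=T[:3,:3]@p+T[:3,3]
    return c['fx']*q[0]/q[2]+c['cx'],c['fy']*q[1]/q[2]+c['cy']
E
python3 - <<'E'
from h import *
s=r.get_state();print(s['time_s'],s['tcp_pos'],s['eef_rot'])
ims=[]
for cam in('scene','side'):
    c=snap(cam,cam+'0.png')
    print(cam,np.round(np.array(c['world_from_camera']),3).tolist(),c['fx'],c['cx'],c['cy'])
    for l in('latch_knob','sign','stand','timer_mid','jar_a_mid','trivet_mid'):
        for d in r.trace(l,cam)[:3]:
            ys,xs=np.nonzero(d['pixels']);print(l,round(d['score'],2),np.round(d['extent'],0),xs.mean().round(1),ys.mean().round(1))
E
```

```text
pics
0.0 [ 0.30410183 -0.60204228  0.22560373] [ 1.79902201e+02 -9.41253614e-03 -1.53205160e+02]
scene [[-0.509, -0.396, 0.764, -0.43], [-0.861, 0.245, -0.447, 0.647], [-0.01, -0.885, -0.466, 0.647], [0.0, 0.0, 0.0, 1.0]] 474.38934883290483 277.9692290277853 216.04353940213545
latch_knob 0.61 [350. 167. 370. 217.] 360.4 195.4
sign 0.61 [311. 173. 350. 225.] 330.0 196.6
stand 0.96 [290. 163. 373. 241.] 337.7 208.1
timer_mid 0.59 [348. 164. 372. 215.] 360.5 195.4
timer_mid 0.55 [304. 234. 330. 264.] 317.6 250.3
jar_a_mid 0.8 [222. 232. 242. 279.] 232.7 255.7
trivet_mid 0.61 [141. 288. 196. 325.] 168.1 305.6
side [[0.878, -0.154, 0.453, -0.059], [-0.478, -0.315, 0.82, -0.805], [0.016, -0.936, -0.35, 0.494], [0.0, 0.0, 0.0, 1.0]] 469.5149256328431 278.481375175729 210.09734201830145
latch_knob 0.59 [346. 227. 393. 299.] 371.6 266.9
sign 0.83 [307. 204. 359. 258.] 332.0 230.5
stand 0.63 [287. 202. 418. 327.] 350.8 265.6
stand 0.36 [307. 203. 360. 261.] 331.6 230.8
timer_mid 0.85 [255. 238. 284. 272.] 269.9 256.2
jar_a_mid 0.93 [240. 191. 256. 230.] 246.9 211.7
trivet_mid 0.94 [197. 201. 230. 220.] 212.4 210.7
```

View pics/scene0.png

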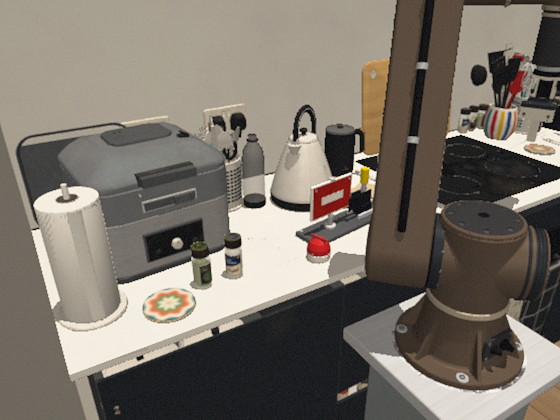

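View pics/side0.png

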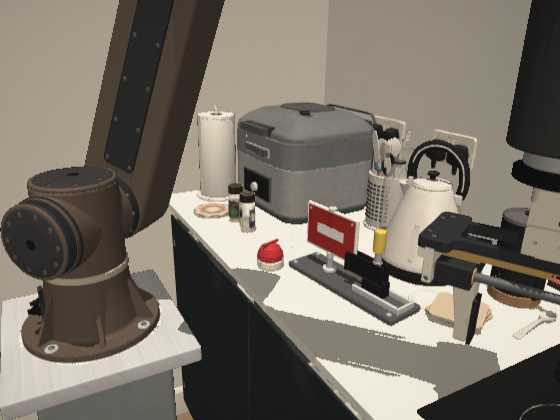

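The scene view shows the sign (330,197), the yellow knob (365,176) and the kettle behind them. The side view shows the sign at (332,230) and the knob at (379,241). I'll triangulate these using the colour blobs.

```bash
cat >> h.py <<'E'
def tri(cs,ps):
    A=np.zeros((3,3));b=np.zeros(3);L=[]
    for c,(u,v) in zip(cs,ps):
        o,d=ray(c,u,v);P=np.eye(3)-np.outer(d,d);A+=P;b+=P@o;L.append((P,o))
    x=np.linalg.solve(A,b);return x,[round(np.linalg.norm(P@(x-o)),4) for P,o in L]
def blob(c,lo,hi,box):
    h=cv2.cvtColor(c['frame'],cv2.COLOR_RGB2HSV);m=cv2.inRange(h,lo,hi)
    M=np.zeros_like(m);l,t,r_,b=box;M[t:b,l:r_]=m[t:b,l:r_]
    n,lab,st,ce=cv2.connectedComponentsWithStats(M);i=1+np.argmax(st[1:,4]);return ce[i],st[i],lab==i
Y=((20,120,80),(35,255,255))
R=((0,120,60),(8,255,255))
def knob(cs,boxes):
    return tri(cs,[blob(c,*Y,b)[0] for c,b in zip(cs,boxes)])
E
python3 - <<'E'
from h import *
cs=[snap('scene'),snap('side')]
bx=[(340,150,390,215),(360,215,400,270)]
for c,b in zip(cs,bx): print(blob(c,*Y,b)[:2])
k=knob(cs,bx);print('knob',k)
qs=[]
for c,cam in zip(cs,('scene','side')):
    m=r.trace('sign',cam)[0]['pixels']
    h=cv2.cvtColor(c['frame'],cv2.COLOR_RGB2HSV)
    red=cv2.bitwise_or(cv2.inRange(h,(0,130,50),(9,255,255)),cv2.inRange(h,(172,130,50),(180,255,255)))
    e=(305,165,357,232) if cam=='scene' else (300,195,365,262)
    M=np.zeros_like(red);M[e[1]:e[3],e[0]:e[2]]=red[e[1]:e[3],e[0]:e[2]]
    hull=cv2.convexHull(np.argwhere(M)[:,::-1].astype(np.int32)).reshape(-1,2)
    q=[hull[np.argmin(hull@w)] for w in([1,1],[-1,1],[-1,-1],[1,-1])] # tl,tr,br,bl
    if 1:
        q=cv2.approxPolyN(hull.reshape(-1,1,2),4).reshape(-1,2) if hasattr(cv2,'approxPolyN') else np.array(q)
        s=q[np.argsort(q[:,0])];l=s[:2][np.argsort(s[:2,1])];rr=s[2:][np.argsort(s[2:,1])]
        q=[l[0],rr[0],rr[1],l[1]]
    print(cam,[list(map(int,x)) for x in q]);qs.append(q)
P=[]
for i in range(4):
    x,e=tri(cs,[qs[0][i],qs[1][i]]);P.append(x);print(x.round(4),e)
print('centre',np.mean(P,0)); w=P[1]+P[2]-P[0]-P[3];print('width dir deg',np.degrees(np.arctan2(w[1],w[0])),np.linalg.norm(w)/2)
for l in('timer_mid','jar_a_mid','jar_b_mid'): pass
print('timer',tri(cs,[(317.6,250.3),(269.9,256.2)]),'trivet',atz(cs[0],168,305,.005))
print('kettle base',atz(cs[1],420,278,0),atz(cs[1],395,270,0), 'stand corners',[atz(cs[1],*p,.014) for p in((290,262),(309,253),(418,308),(397,319))])
E
```

```text
(array([364.43939394, 174.47727273]), array([360, 166,  10,  18, 132], dtype=int32))
(array([379.46779661, 240.66440678]), array([373, 228,  14,  26, 295], dtype=int32))
knob (array([ 0.50569784, -0.1818322 ,  0.12950998]), [np.float64(0.0005), np.float64(0.0005)])
scene [[314, 189], [350, 175], [350, 204], [313, 220]]
side [[309, 204], [355, 223], [352, 262], [307, 240]]
[0.4694 0.0142 0.1461] [np.float64(0.0006), np.float64(0.0006)]
[ 0.4934 -0.12    0.1458] [np.float64(0.0008), np.float64(0.0008)]
[ 0.4902 -0.1235  0.0603] [np.float64(0.0005), np.float64(0.0005)]
[0.4686 0.0155 0.0584] [np.float64(0.0001), np.float64(0.0001)]
centre [ 0.4803885  -0.05345621  0.10268144]
width dir deg -80.53752185275468 0.13847895411548605
timer (array([0.39304097, 0.05233525, 0.01773781]), [np.float64(0.0006), np.float64(0.0006)]) trivet [0.39428345 0.44176099 0.005     ]
kettle base [ 0.65427885 -0.15770448  0.        ] [ 0.63062342 -0.10404344  0.        ] stand corners [array([0.42427226, 0.0134592 , 0.014     ]), array([0.48744873, 0.03379222, 0.014     ]), array([ 0.54516832, -0.26178711,  0.014     ]), array([ 0.48432465, -0.27171485,  0.014     ])]
```

drive_tool(
  commands=[
    {"hand":0,"tx":0.335,"ty":0.7,"tz":0,"turn":0.818},
    {"hand":0,"tx":0.335,"ty":0.7,"tz":0,"turn":0.818},
    {"hand":0,"tx":0.335,"ty":0.7,"tz":0,"turn":0.818},
    {"hand":0,"tx":0.335,"ty":0.7,"tz":0,"turn":0.818},
    {"hand":0,"tx":0.335,"ty":0.7,"tz":0,"turn":0.818},
    {"hand":0,"tx":0.335,"ty":0.7,"tz":0,"turn":0.818},
    {"hand":0,"tx":0.335,"ty":0.7,"tz":0,"turn":0.818},
    {"hand":0,"tx":0.335,"ty":0.7,"tz":0,"turn":0.818},
    {"hand":0,"tx":0.335,"ty":0.7,"tz":0,"turn":0.818},
    {"hand":0,"tx":0.335,"ty":0.7,"tz":0,"turn":0.818},
  ],
  grip_force=20,
)

```text
time_s: 1.9
tcp_pos: [0.507, -0.179, 0.2269]
eef_rot: [-179.9, 0.0, -79.2]
contact_force: [-0.4, -0.1, 0.2]
gripper_width: 0.0877
gripper_force: 0.0
```

drive_tool(
  commands=[
    {"hand":0,"tx":0,"ty":0},
    {"hand":0,"tx":0,"ty":0},
    {"hand":0,"tx":0,"ty":0},
    {"hand":0,"tx":0,"ty":0},
  ],
)

```text
invalid input
```

```bash
cat >> h.py <<'E'
from scipy.spatial.transform import Rotation as Ro
def wrist(fn=None):
    s=r.get_state();c=snap('wrist',fn);T=np.eye(4)
    T[:3,:3]=Ro.from_euler('xyz',s['eef_rot'],degrees=True).as_matrix();T[:3,3]=s['tcp_pos']
    c['world_from_camera']=T@np.array(c['T_tool_cam']);return c
E
python3 - <<'E'
from h import *
s=r.get_state();print(s['time_s'],s['tcp_pos'],s['eef_rot'],s['joints'],s['contact_force'])
c=wrist('w1.png')
print(proj(c,np.array([.506,-.182,.153])),proj(c,np.array([.482,-.055,.16])))
try:
    e=blob(c,*Y,(0,0,560,420));print(e[:2], atz(c,*e[0],.15))
except Exception as x: print(x)
E
```

```text
1.9 [ 0.50698508 -0.1790376   0.22694216] [-1.79925899e+02  4.18943735e-04 -7.92287490e+01] [ 1.43958306e+00  7.55124608e+00 -1.66647392e+01 -1.36357762e-02
 -6.57109633e+01  9.33726870e+00] [-0.42674976 -0.06072241  0.17760124]
(np.float64(281.0768181541434), np.float64(213.26335655298556)) (np.float64(280.47247054459064), np.float64(357.1298540982515))
(array([280.07312925, 217.13605442]), array([266, 204,  29,  27, 588], dtype=int32)) [ 0.50595157 -0.17775144  0.15      ]
```

View pics/w1.png

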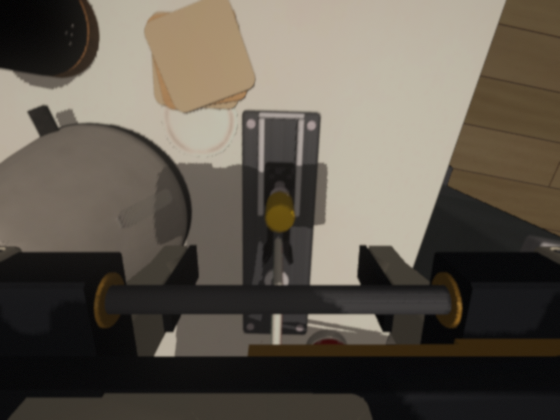

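The wrist view shows the yellow knob at (280,217), centred between the fingers, and the kettle clear on the left. The stand runs straight up the image, so the yaw is right. Next: descend, pinch and pull.

drive_tool(
  commands=[
    {"hand":0.35,"tx":0,"ty":0,"tz":-0.08,"turn":0},
    {"hand":0.35,"tx":0,"ty":0,"tz":-0.15,"turn":0},
    {"hand":0.35,"tx":0,"ty":0,"tz":-0.178,"turn":0},
    {"hand":0.35,"tx":0,"ty":0,"tz":-0.178,"turn":0},
    {"hand":0.8,"tx":0,"ty":0,"tz":-0.178,"turn":0},
    {"hand":1,"tx":0,"ty":0,"tz":-0.178,"turn":0},
    {"hand":1,"tx":0,"ty":0,"tz":-0.178,"turn":0},
    {"hand":1,"tx":0,"ty":0,"tz":-0.178,"turn":0},
    {"hand":1,"tx":0,"ty":0,"tz":-0.178,"turn":0},
    {"hand":1,"tx":0,"ty":0,"tz":-0.178,"turn":0},
  ],
  grip_force=20,
)

```text
time_s: 2.95
tcp_pos: [0.5055, -0.1826, 0.1204]
eef_rot: [-180.0, -0.0, -79.6]
contact_force: [-1.2, 0.8, 5.0]
gripper_width: 0.0234
gripper_force: 20.0
```

drive_tool(
  commands=[
    {"hand":1,"tx":0.003,"ty":-0.016,"tz":-0.178,"turn":0},
    {"hand":1,"tx":0.003,"ty":-0.016,"tz":0,"turn":0},
  ],
)

```text
time_s: 3.15
tcp_pos: [0.5061, -0.1908, 0.104]
eef_rot: [179.2, 0.3, -79.7]
contact_force: [20.1, -11.9, -38.6]
gripper_width: 0.0198
gripper_force: 21.6
```

I wrote the shift as absolute, so the first row went down by mistake. The second row brought it back. I'll check the state before going on.

drive_tool(
  commands=[
    {"hand":1,"tx":0,"ty":0,"tz":0,"turn":0},
    {"hand":1,"tx":0,"ty":0,"tz":0,"turn":0},
  ],
)

```text
time_s: 3.35
tcp_pos: [0.5076, -0.1942, 0.1181]
eef_rot: [179.9, -0.1, -79.6]
contact_force: [7.2, -16.6, -17.5]
gripper_width: 0.014
gripper_force: 19.8
```

```bash
python3 - <<'E'
from h import *
s=r.get_state();print(s['time_s'],s['tcp_pos'],s['contact_force'],s['gripper_width'],s['gripper_force'])
cs=[snap('scene'),snap('side','s2.png')]
for c,b in zip(cs,[(340,150,400,215),(360,215,420,280)]): print(blob(c,*Y,b)[:2])
c=cv2.imread('pics/s2.png')[160:340,220:440];cv2.imwrite('pics/s2c.png',cv2.resize(c,None,fx=3,fy=3))
E
```

```text
3.35 [ 0.50757083 -0.19420794  0.11806956] [  7.19180743 -16.63372874 -17.49070244] 0.013991125239851568 19.819058775901794
(array([361.36363636, 176.03636364]), array([360, 168,   4,  16,  55], dtype=int32))
(array([373.23076923, 245.92307692]), array([372, 236,   6,  17,  26], dtype=int32))
```

View pics/s2c.png

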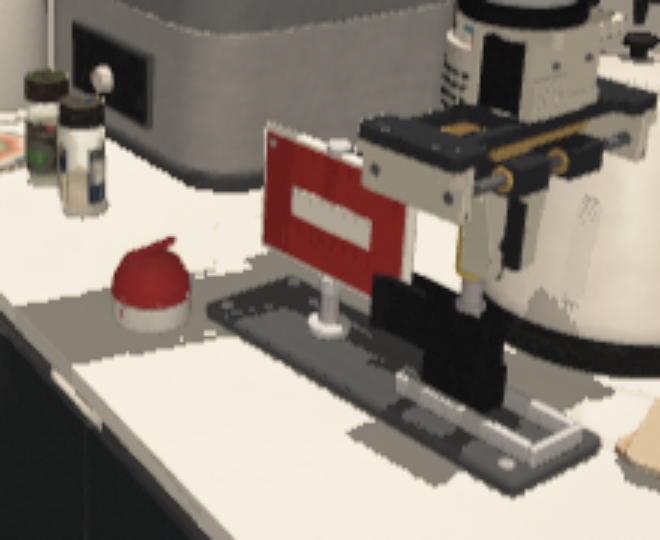

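The view shows the fingers half off the knob on the outer side, with the latch still home. Re-centre and grip again.

drive_tool(
  commands=[
    {"hand":0.4,"tx":0,"ty":0,"tz":0,"turn":0},
    {"hand":0.4,"tx":0,"ty":0,"tz":0,"turn":0},
    {"hand":0.4,"tx":-0.003,"ty":0.022,"tz":0,"turn":0},
    {"hand":0.4,"tx":-0.003,"ty":0.022,"tz":0,"turn":0},
    {"hand":1,"tx":-0.003,"ty":0.022,"tz":0,"turn":0},
    {"hand":1,"tx":-0.003,"ty":0.022,"tz":0,"turn":0},
    {"hand":1,"tx":-0.003,"ty":0.022,"tz":0,"turn":0},
    {"hand":1,"tx":-0.003,"ty":0.022,"tz":0,"turn":0},
  ],
  grip_force=30,
)

```text
time_s: 4.25
tcp_pos: [0.5048, -0.179, 0.1197]
eef_rot: [179.9, 0.0, -79.6]
contact_force: [-2.5, 0.6, 1.9]
gripper_width: 0.0236
gripper_force: 30.0
```

drive_tool(
  commands=[
    {"hand":1,"tx":0.002,"ty":-0.01,"tz":0,"turn":0},
    {"hand":1,"tx":0.005,"ty":-0.025,"tz":0,"turn":0},
    {"hand":1,"tx":0.008,"ty":-0.04,"tz":0,"turn":0},
    {"hand":1,"tx":0.01,"ty":-0.055,"tz":0,"turn":0},
    {"hand":1,"tx":0.012,"ty":-0.064,"tz":0,"turn":0},
    {"hand":1,"tx":0.012,"ty":-0.064,"tz":0,"turn":0},
    {"hand":1,"tx":0.012,"ty":-0.064,"tz":0,"turn":0},
  ],
)

```text
time_s: 4.95
tcp_pos: [0.5113, -0.2184, 0.1197]
eef_rot: [179.9, 0.0, -79.6]
contact_force: [-7.2, -1.0, 5.1]
gripper_width: 0.0233
gripper_force: 30.0
```

drive_tool(
  commands=[
    {"hand":0.4,"tx":0,"ty":0,"tz":0,"turn":0},
    {"hand":0.4,"tx":0,"ty":0,"tz":0,"turn":0},
    {"hand":0.4,"tx":0,"ty":0,"tz":0.08,"turn":0},
    {"hand":0.4,"tx":0,"ty":0,"tz":0.16,"turn":0},
    {"hand":0.4,"tx":0,"ty":0,"tz":0.175,"turn":0},
    {"hand":0.4,"tx":-0.018,"ty":0.08,"tz":0.175,"turn":0},
    {"hand":0.4,"tx":-0.03,"ty":0.15,"tz":0.175,"turn":0},
    {"hand":0.4,"tx":-0.037,"ty":0.207,"tz":0.175,"turn":0},
    {"hand":0.4,"tx":-0.037,"ty":0.207,"tz":0.175,"turn":0},
    {"hand":0.4,"tx":-0.037,"ty":0.207,"tz":0.175,"turn":0},
  ],
)

```text
time_s: 5.95
tcp_pos: [0.4909, -0.0924, 0.225]
eef_rot: [-179.9, -0.0, -79.4]
contact_force: [-0.3, -1.7, 0.5]
gripper_width: 0.0526
gripper_force: 0.0
```

```bash
python3 - <<'E'
from h import *
s=r.get_state();print(s['time_s'],s['tcp_pos'],s['eef_rot'],s['joints'])
c=wrist('w3.png')
for p in([.4826,-.056,.16],[.496,-.130,.155],[.512,-.22,.153]): print(np.round(proj(c,np.array(p)),1))
e=blob(c,*Y,(0,0,560,420));print(e[:2], atz(c,*e[0],.15))
E
```

```text
5.95 [ 0.49086559 -0.09236973  0.22496491] [-1.79929072e+02 -2.87386381e-03 -7.94491762e+01] [ 1.19282061e+01  3.86858512e+00 -2.11468387e+01  5.05478508e-03
 -6.49137377e+01 -1.37952086e+00]
[280.9 265.5]
[281.7 168.9]
[283.4  28.6]
(array([282.38399281,  36.52158273]), array([ 265,   17,   35,   40, 1112], dtype=int32)) [ 0.51185455 -0.21593802  0.15      ]
```

View pics/w3.png

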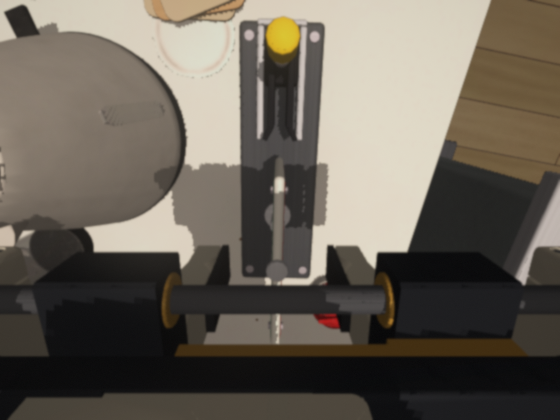

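The wrist view shows the latch out with the knob at (282,36). The sign edge runs upright at column 279, and its cap is at (277,270). The pivot works out at about (0.4845, -0.053), so the tool is 40 mm right of it, as wanted.

drive_tool(
  commands=[
    {"hand":0.4,"tx":0,"ty":0,"tz":-0.07,"turn":0},
    {"hand":0.4,"tx":0,"ty":0,"tz":-0.14,"turn":0},
    {"hand":0.5,"tx":0,"ty":0,"tz":-0.165,"turn":0},
    {"hand":0.8,"tx":0,"ty":0,"tz":-0.165,"turn":0},
    {"hand":1,"tx":0,"ty":0,"tz":-0.165,"turn":0},
    {"hand":1,"tx":0,"ty":0,"tz":-0.165,"turn":0},
    {"hand":1,"tx":0,"ty":0,"tz":-0.165,"turn":0},
    {"hand":1,"tx":0,"ty":0,"tz":-0.165,"turn":0},
  ],
  grip_force=10,
)

```text
time_s: 6.8
tcp_pos: [0.4909, -0.0931, 0.1266]
eef_rot: [-179.9, -0.0, -79.6]
contact_force: [-0.4, 0.9, -0.4]
gripper_width: 0.0103
gripper_force: 0.0
```

```bash
python3 - <<'E'
from h import *
s=r.get_state();p=s['tcp_pos'];print(p,s['eef_rot'],s['gripper_width'],s['contact_force'])
P=np.array([.4845,-.053]);v=np.array(p[:2])-P;print(v,np.hypot(*v))
v=.04*np.array([np.cos(np.radians(-79.5)),np.sin(np.radians(-79.5))])
for i in range(1,12):
    a=np.radians(-8.2*i);R=np.array([[np.cos(a),-np.sin(a)],[np.sin(a),np.cos(a)]]);d=(R@v-v)/.6;print(i,np.round(d,3),round(-8.2*i/90,3))
v=R@v
print('2nd')
for i in range(1,12):
    a=np.radians(-8.2*i);R=np.array([[np.cos(a),-np.sin(a)],[np.sin(a),np.cos(a)]]);d=(R@v-v)/.6;print(i,np.round(d,3),round(-8.2*i/90,3))
E
```

```text
[ 0.49090905 -0.09306612  0.1266436 ] [-1.79892809e+02 -2.91492530e-03 -7.95770543e+01] 0.010334097407773524 [-0.40793863  0.93805762 -0.43864698]
[ 0.00640905 -0.04006612] 0.040575480059387055
1 [-0.009 -0.001] -0.091
2 [-0.019 -0.001] -0.182
3 [-0.028  0.001] -0.273
4 [-0.037  0.004] -0.364
5 [-0.046  0.008] -0.456
6 [-0.054  0.014] -0.547
7 [-0.061  0.02 ] -0.638
8 [-0.067  0.027] -0.729
9 [-0.072  0.036] -0.82
10 [-0.075  0.044] -0.911
11 [-0.078  0.054] -1.002
2nd
1 [-0.001  0.009] -0.091
2 [-0.001  0.019] -0.182
3 [0.001 0.028] -0.273
4 [0.004 0.037] -0.364
5 [0.008 0.046] -0.456
6 [0.014 0.054] -0.547
7 [0.02  0.061] -0.638
8 [0.028 0.067] -0.729
9 [0.036 0.072] -0.82
10 [0.045 0.075] -0.911
11 [0.054 0.078] -1.002
```

drive_tool(
  commands=[
    {"hand":1,"tx":0,"ty":0,"tz":0,"turn":0},
    {"hand":1,"tx":0,"ty":0,"tz":0,"turn":0},
    {"hand":1,"tx":-0.009,"ty":-0.001,"tz":0,"turn":-0.091},
    {"hand":1,"tx":-0.019,"ty":-0.001,"tz":0,"turn":-0.182},
    {"hand":1,"tx":-0.028,"ty":0.001,"tz":0,"turn":-0.273},
    {"hand":1,"tx":-0.037,"ty":0.004,"tz":0,"turn":-0.364},
    {"hand":1,"tx":-0.046,"ty":0.008,"tz":0,"turn":-0.456},
    {"hand":1,"tx":-0.046,"ty":0.008,"tz":0,"turn":-0.456},
  ],
  grip_force=12,
)

```text
time_s: 7.6
tcp_pos: [0.4621, -0.0877, 0.1265]
eef_rot: [180.0, 0.0, -120.9]
contact_force: [-3.7, 4.1, 8.1]
gripper_width: 0.0077
gripper_force: 12.0
```

drive_tool(
  commands=[
    {"hand":1,"tx":-0.008,"ty":0.006,"tz":0,"turn":-0.091},
    {"hand":1,"tx":-0.015,"ty":0.012,"tz":0,"turn":-0.182},
    {"hand":1,"tx":-0.021,"ty":0.019,"tz":0,"turn":-0.273},
    {"hand":1,"tx":-0.026,"ty":0.028,"tz":0,"turn":-0.364},
    {"hand":1,"tx":-0.029,"ty":0.036,"tz":0,"turn":-0.455},
    {"hand":1,"tx":-0.032,"ty":0.046,"tz":0,"turn":-0.546},
    {"hand":1,"tx":-0.032,"ty":0.046,"tz":0,"turn":-0.546},
  ],
)

```text
time_s: 8.3
tcp_pos: [0.4421, -0.0602, 0.1263]
eef_rot: [180.0, -0.1, -170.0]
contact_force: [-9.5, 4.3, 12.9]
gripper_width: 0.0086
gripper_force: 12.1
```

```bash
python3 - <<'E'
from h import *
s=r.get_state();print(s['time_s'],s['tcp_pos'],s['eef_rot'],s['joints'],s['contact_force'])
cs=[snap('scene'),snap('side','s4.png')]
c=cv2.imread('pics/s4.png')[160:340,220:440];cv2.imwrite('pics/s4c.png',cv2.resize(c,None,fx=3,fy=3))
E
```

```text
8.3 [ 0.44210145 -0.06017565  0.1263428 ] [ 1.79975827e+02 -9.82455988e-02 -1.70004970e+02] [ 1.76736607e+01  4.32621658e+00 -3.50606102e+01 -4.79158917e-02
 -5.07073179e+01 -9.76482771e+01] [-9.52056636  4.26366725 12.89102145]
```

View pics/s4c.png

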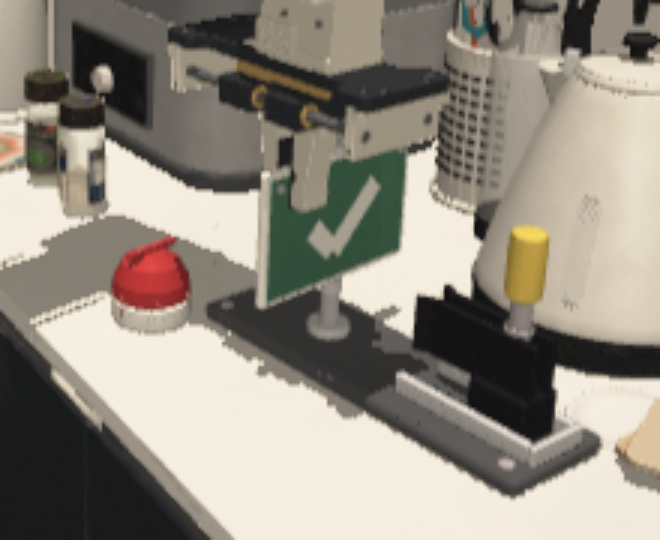

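The view shows the sign at about a quarter turn and the latch out. The wrist can't go the whole way, so release, lift, flip the wrist +180° and re-grip.

drive_tool(
  commands=[
    {"hand":0.3,"tx":0,"ty":0,"tz":0,"turn":0},
    {"hand":0.3,"tx":0,"ty":0,"tz":0,"turn":0},
    {"hand":0.3,"tx":0,"ty":0,"tz":0.07,"turn":0},
    {"hand":0.3,"tx":0,"ty":0,"tz":0.1,"turn":0},
    {"hand":0.3,"tx":0,"ty":0,"tz":0.1,"turn":0.09},
    {"hand":0.3,"tx":0,"ty":0,"tz":0.1,"turn":0.18},
    {"hand":0.3,"tx":0,"ty":0,"tz":0.1,"turn":0.27},
    {"hand":0.3,"tx":0,"ty":0,"tz":0.1,"turn":0.36},
    {"hand":0.3,"tx":0,"ty":0,"tz":0.1,"turn":0.45},
    {"hand":0.3,"tx":0,"ty":0,"tz":0.1,"turn":0.54},
  ],
)

```text
time_s: 9.4
tcp_pos: [0.4434, -0.0608, 0.1855]
eef_rot: [180.0, -0.0, -120.8]
contact_force: [-0.6, 0.2, -0.3]
gripper_width: 0.0611
gripper_force: 0.0
```

drive_tool(
  commands=[
    {"hand":0.3,"tx":0,"ty":0,"tz":0,"turn":0.95},
    {"hand":0.3,"tx":0,"ty":0,"tz":0,"turn":0.95},
    {"hand":0.3,"tx":0,"ty":0,"tz":0,"turn":0.95},
    {"hand":0.3,"tx":0,"ty":0,"tz":0,"turn":0.95},
    {"hand":0.3,"tx":0,"ty":0,"tz":0,"turn":0.95},
    {"hand":0.3,"tx":0,"ty":0,"tz":0,"turn":0.95},
    {"hand":0.3,"tx":0,"ty":0,"tz":0,"turn":0.95},
    {"hand":0.3,"tx":0,"ty":0,"tz":0,"turn":0.95},
    {"hand":0.3,"tx":0,"ty":0,"tz":0,"turn":0.95},
    {"hand":0.3,"tx":0,"ty":0,"tz":0,"turn":0.95},
  ],
)

```text
time_s: 10.4
tcp_pos: [0.4434, -0.0608, 0.1855]
eef_rot: [180.0, 0.0, -35.3]
contact_force: [-0.6, 0.9, 0.4]
gripper_width: 0.0613
gripper_force: 0.0
```

drive_tool(
  commands=[
    {"hand":0.3,"tx":0,"ty":0,"tz":0,"turn":0.51},
    {"hand":0.3,"tx":0,"ty":0,"tz":0,"turn":0.51},
    {"hand":0.3,"tx":0,"ty":0,"tz":0,"turn":0.51},
    {"hand":0.3,"tx":0,"ty":0,"tz":0,"turn":0.51},
    {"hand":0.3,"tx":0,"ty":0,"tz":0,"turn":0.51},
    {"hand":0.3,"tx":0,"ty":0,"tz":0,"turn":0.51},
    {"hand":0.3,"tx":0,"ty":0,"tz":0,"turn":0.51},
  ],
)

```text
time_s: 11.1
tcp_pos: [0.4434, -0.0608, 0.1855]
eef_rot: [180.0, 0.0, 10.3]
contact_force: [0.7, -0.5, 0.6]
gripper_width: 0.0613
gripper_force: 0.0
```

Yaw is now 10.3. Descend and grip.

drive_tool(
  commands=[
    {"hand":0.3,"tx":0,"ty":0,"tz":-0.06,"turn":0},
    {"hand":0.4,"tx":0,"ty":0,"tz":-0.1,"turn":0},
    {"hand":0.7,"tx":0,"ty":0,"tz":-0.1,"turn":0},
    {"hand":1,"tx":0,"ty":0,"tz":-0.1,"turn":0},
    {"hand":1,"tx":0,"ty":0,"tz":-0.1,"turn":0},
    {"hand":1,"tx":0,"ty":0,"tz":-0.1,"turn":0},
    {"hand":1,"tx":0,"ty":0,"tz":-0.1,"turn":0},
    {"hand":1,"tx":0,"ty":0,"tz":-0.1,"turn":0},
  ],
)

```text
time_s: 11.9
tcp_pos: [0.4438, -0.0606, 0.1263]
eef_rot: [-180.0, -0.1, 10.2]
contact_force: [-0.3, -0.1, 0.1]
gripper_width: 0.0112
gripper_force: 0.0
```

drive_tool(
  commands=[
    {"hand":1,"tx":-0.001,"ty":0.009,"tz":0,"turn":-0.091},
    {"hand":1,"tx":-0.001,"ty":0.019,"tz":0,"turn":-0.182},
    {"hand":1,"tx":0.001,"ty":0.028,"tz":0,"turn":-0.273},
    {"hand":1,"tx":0.004,"ty":0.037,"tz":0,"turn":-0.364},
    {"hand":1,"tx":0.008,"ty":0.046,"tz":0,"turn":-0.456},
    {"hand":1,"tx":0.008,"ty":0.046,"tz":0,"turn":-0.456},
  ],
)

```text
time_s: 12.5
tcp_pos: [0.4474, -0.0317, 0.1261]
eef_rot: [-180.0, 0.1, -31.1]
contact_force: [-8.8, 11.1, 9.4]
gripper_width: 0.009
gripper_force: 12.0
```

drive_tool(
  commands=[
    {"hand":1,"tx":0.006,"ty":0.008,"tz":0,"turn":-0.091},
    {"hand":1,"tx":0.012,"ty":0.015,"tz":0,"turn":-0.182},
    {"hand":1,"tx":0.02,"ty":0.021,"tz":0,"turn":-0.273},
    {"hand":1,"tx":0.028,"ty":0.026,"tz":0,"turn":-0.364},
    {"hand":1,"tx":0.037,"ty":0.029,"tz":0,"turn":-0.455},
    {"hand":1,"tx":0.046,"ty":0.032,"tz":0,"turn":-0.545},
    {"hand":1,"tx":0.046,"ty":0.032,"tz":0,"turn":-0.545},
    {"hand":1,"tx":0.046,"ty":0.032,"tz":0,"turn":-0.545},
  ],
)

```text
time_s: 13.3
tcp_pos: [0.477, -0.0111, 0.1259]
eef_rot: [-179.8, 0.2, -79.9]
contact_force: [-1.7, 15.2, -0.3]
gripper_width: 0.0077
gripper_force: 12.0
```

drive_tool(
  commands=[
    {"hand":0.35,"tx":0,"ty":0,"tz":0,"turn":0},
    {"hand":0.35,"tx":0,"ty":0,"tz":0,"turn":0},
    {"hand":0.35,"tx":0,"ty":0,"tz":0.08,"turn":0},
    {"hand":0.35,"tx":0,"ty":0,"tz":0.165,"turn":0},
    {"hand":0.35,"tx":0.02,"ty":-0.12,"tz":0.165,"turn":0},
    {"hand":0.35,"tx":0.023,"ty":-0.136,"tz":0.165,"turn":0},
    {"hand":0.35,"tx":0.023,"ty":-0.136,"tz":0.165,"turn":0},
    {"hand":0.35,"tx":0.023,"ty":-0.136,"tz":0.165,"turn":0},
  ],
)

```text
time_s: 14.1
tcp_pos: [0.4893, -0.0964, 0.2245]
eef_rot: [180.0, -0.0, -80.0]
contact_force: [-0.1, 0.7, -1.3]
gripper_width: 0.0567
gripper_force: 0.0
```

```bash
python3 - <<'E'
from h import *
s=r.get_state();print(s['time_s'],s['tcp_pos'],s['eef_rot'])
c=wrist('w5.png')
for p in([.4845,-.053,.16],[.498,-.127,.155],[.512,-.22,.153]): print(np.round(proj(c,np.array(p)),1))
snap('side','s5.png')
a=cv2.imread('pics/w5.png');b=cv2.imread('pics/s5.png')[160:340,220:440]
b=cv2.resize(b,(420*220//180,420))[:, :];o=np.hstack([a[:,170:400],b]);cv2.imwrite('pics/m5.png',o);print(o.shape)
E
```

```text
14.1 [ 0.48932727 -0.09635252  0.22448206] [ 1.79962075e+02 -2.61987435e-03 -7.99844633e+01]
[275.3 273. ]
[274.6 177.5]
[277.9  34.7]
(420, 743, 3)
```

View pics/m5.png

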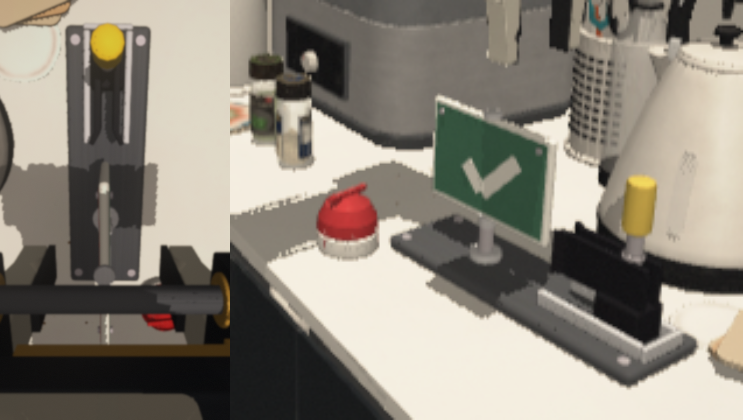

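The sign shows green to the front at (490,170), in line with the stand, and the latch is out. Now go to the knob and pinch it.

drive_tool(
  commands=[
    {"hand":0.4,"tx":0.015,"ty":-0.08,"tz":0,"turn":0},
    {"hand":0.4,"tx":0.03,"ty":-0.16,"tz":0,"turn":0},
    {"hand":0.4,"tx":0.038,"ty":-0.204,"tz":0,"turn":0},
    {"hand":0.4,"tx":0.038,"ty":-0.204,"tz":0,"turn":0},
    {"hand":0.4,"tx":0.038,"ty":-0.204,"tz":-0.08,"turn":0},
    {"hand":0.4,"tx":0.038,"ty":-0.204,"tz":-0.16,"turn":0},
    {"hand":0.4,"tx":0.038,"ty":-0.204,"tz":-0.174,"turn":0},
    {"hand":0.8,"tx":0.038,"ty":-0.204,"tz":-0.174,"turn":0},
    {"hand":1,"tx":0.038,"ty":-0.204,"tz":-0.174,"turn":0},
    {"hand":1,"tx":0.038,"ty":-0.204,"tz":-0.174,"turn":0},
  ],
  grip_force=30,
)

```text
time_s: 15.2
tcp_pos: [0.5143, -0.2178, 0.1228]
eef_rot: [-179.8, -0.1, -79.8]
contact_force: [-1.0, 0.3, -0.2]
gripper_width: 0.0341
gripper_force: 0.0
```

drive_tool(
  commands=[
    {"hand":1,"tx":0,"ty":0,"tz":0,"turn":0},
    {"hand":1,"tx":0,"ty":0,"tz":0,"turn":0},
    {"hand":1,"tx":0,"ty":0,"tz":0,"turn":0},
    {"hand":1,"tx":0,"ty":0,"tz":0,"turn":0},
  ],
)

```text
time_s: 15.6
tcp_pos: [0.5113, -0.2183, 0.122]
eef_rot: [179.9, -0.0, -79.9]
contact_force: [-6.6, 0.5, 8.9]
gripper_width: 0.0238
gripper_force: 30.0
```

Push home: about 40 mm, or (-0.0072, +0.0395).

drive_tool(
  commands=[
    {"hand":1,"tx":-0.002,"ty":0.01,"tz":0,"turn":0},
    {"hand":1,"tx":-0.004,"ty":0.02,"tz":0,"turn":0},
    {"hand":1,"tx":-0.006,"ty":0.03,"tz":0,"turn":0},
    {"hand":1,"tx":-0.008,"ty":0.04,"tz":0,"turn":0},
    {"hand":1,"tx":-0.01,"ty":0.05,"tz":0,"turn":0},
    {"hand":1,"tx":-0.011,"ty":0.058,"tz":0,"turn":0},
    {"hand":1,"tx":-0.012,"ty":0.066,"tz":0,"turn":0},
    {"hand":1,"tx":-0.012,"ty":0.066,"tz":0,"turn":0},
    {"hand":1,"tx":-0.012,"ty":0.066,"tz":0,"turn":0},
  ],
)

```text
time_s: 16.5
tcp_pos: [0.5049, -0.1788, 0.1221]
eef_rot: [-180.0, -0.1, -79.8]
contact_force: [-5.0, -1.0, 7.9]
gripper_width: 0.0234
gripper_force: 30.0
```

drive_tool(
  commands=[
    {"hand":1,"tx":-0.001,"ty":0.004,"tz":0,"turn":0},
    {"hand":1,"tx":-0.001,"ty":0.006,"tz":0,"turn":0},
    {"hand":1,"tx":-0.001,"ty":0.006,"tz":0,"turn":0},
  ],
)

```text
time_s: 16.8
tcp_pos: [0.5048, -0.1783, 0.1224]
eef_rot: [180.0, -0.3, -79.8]
contact_force: [-0.3, -22.0, 1.3]
gripper_width: 0.0237
gripper_force: 30.0
```

The force rises to 22 N with no further motion, so the latch is at its inner stop. Release, lift and check.

drive_tool(
  commands=[
    {"hand":1,"tx":0.001,"ty":-0.005,"tz":0,"turn":0},
    {"hand":0.35,"tx":0.001,"ty":-0.005,"tz":0,"turn":0},
    {"hand":0.35,"tx":0.001,"ty":-0.005,"tz":0,"turn":0},
    {"hand":0.35,"tx":0.001,"ty":-0.005,"tz":0,"turn":0},
    {"hand":0.35,"tx":0.001,"ty":-0.005,"tz":0.08,"turn":0},
    {"hand":0.35,"tx":0.001,"ty":-0.005,"tz":0.16,"turn":0},
    {"hand":0.35,"tx":0.001,"ty":-0.005,"tz":0.24,"turn":0},
    {"hand":0.35,"tx":0.001,"ty":-0.005,"tz":0.24,"turn":0},
    {"hand":0.35,"tx":0.001,"ty":-0.005,"tz":0.24,"turn":0},
  ],
)

```text
time_s: 17.7
tcp_pos: [0.506, -0.1773, 0.2658]
eef_rot: [-179.8, -0.0, -79.8]
contact_force: [-0.1, 0.4, -1.0]
gripper_width: 0.0569
gripper_force: 0.0
```

```bash
python3 - <<'E'
from h import *
cs=[snap('scene'),snap('side','s6.png')]
for c,b in zip(cs,[(340,150,400,215),(360,215,420,280)]): print(blob(c,*Y,b)[:2])
print(knob(cs,[(340,150,400,215),(360,215,420,280)]))
c=cv2.imread('pics/s6.png')[160:340,220:440];cv2.imwrite('pics/s6c.png',cv2.resize(c,None,fx=3,fy=3))
E
```

```text
(array([363.9047619 , 175.11904762]), array([360, 167,   9,  17, 126], dtype=int32))
(array([378.72280702, 240.56140351]), array([372, 229,  14,  25, 285], dtype=int32))
(array([ 0.50553249, -0.17971845,  0.12851464]), [np.float64(0.0001), np.float64(0.0001)])
```

View pics/s6c.png

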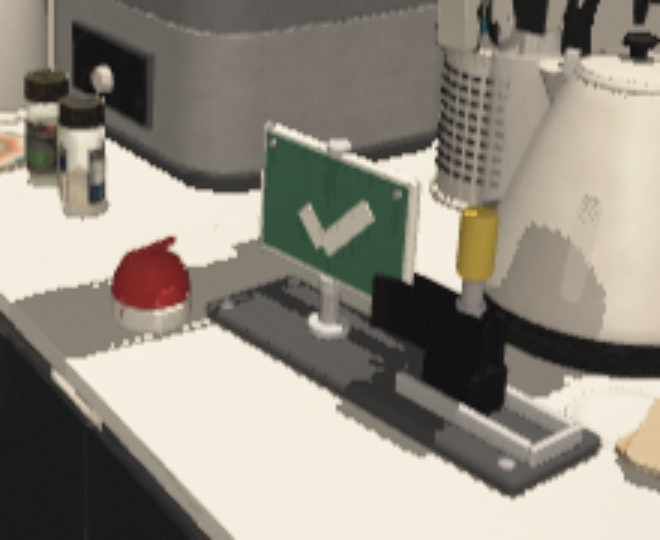

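The green face is to the front and the fork is round the sign's edge. The knob is back at its home position, within about 2 mm, and the arm is clear.

```bash
python3 -c "
from plant import r
print(r.close_job())"
```

```text
the job is handed in; nothing more can be done
None
```

The job is handed in: the sign's green face is to the front, the latch is fully home with its fork round the sign's edge, and no bystander was touched; the first pull on the knob slipped and had to be redone, and the hand-in returned no verdict.

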